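# Make up a tile-shape sample tray, leaving the chipped seconds

### The arm

A 6-joint arm with a two-finger parallel gripper is mounted at the origin on the work surface. World frame = base frame: x ahead of the robot, y to its left, z up, the work surface at z = 0. Lengths are in m, angles in rad, forces in N, time in s.
With the tool pointing down it reaches from about 0.3 to 0.875 m from the base axis. Payload 6.4 kg.
Tool frame: the origin (TCP) lies at the very end of the fingers, on their centre line; the grasp point (between the pads) lies 19 mm behind it; z points along the fingers, y is the line along which they close (so a half turn about z gives the same grasp; the last joint's range is limited). The gripper opens to 85 mm and grips with 20 to 120 N. Pads are 22 mm wide; open, the fingers measure 114 mm over their backs; the gripper's body (76 mm by 85 mm) begins 54 mm behind the grasp point. The pads swing forward as they close: fully open they stand 13 mm farther back than shut.
Start: joints at [-0.206, 0.181, 1.607, -0, 1.354, -0.206], TCP at [0.575, 0, 0.231] pointing down, gripper open.
Joint ranges: [-2.99, 2.99], [-0.89, 2.07], [0.3, 2.58], [-1.14, 4.28], [0, 2.63], [-3.12, 3.12]. Speed limits (rad/s): [2.57, 2.57, 3.01, 3.14, 3.14, 3.14].

### API

Orientations are given as a unit quaternion [x, y, z, w].
In Python, from plant import ctrl, kinematics, snapshot, outline_of gives the robot as it stands. Calls block until the motion is done:
- ctrl.goto(position, orientation): joint-space move of the TCP to a pose.
- ctrl.move_straight(position, vel=0.15, ori=None, threshold=None): straight line of the TCP; ori=None keeps the orientation; vel is the mean speed in m/s. With threshold (N) it stops when the force on the tool has changed by that much, and returns True; else False.
- ctrl.set_joints(angles): joint-space move.
- ctrl.let_go() and ctrl.grasp(): open the fingers fully, or close them until they stop; the grip force is fixed at half the most.
- ctrl.wait(seconds).
- kinematics.inverse_kinematics(position, orientation): joint angles nearest the present ones, or None.
- ctrl.get_state(): the state.
- snapshot(name): name is "scene" or "side" or "wrist"; returns a dict with "img" (384x512x3 uint8, red, green, blue), "fov_y" (degrees; the focal length in pixels is half the picture's height over the tangent of half this angle, whatever the lens; pixels are square), "cx", "cy" (the principal point, pixels), "dist" ([k1, k2, p1, p2, k3] as OpenCV has them; the pictures are not rectified), "rvec" (rotation vector, rad) and "tvec" (3), from world to camera coordinates, as OpenCV has them. Camera axes: x right, y down, z forward; pixel columns grow to the right and rows downward; lengths in m; the calibration is good to about 2 mm. A picture is of the moment at which its call begins. There is no depth.
A pose or a line that the arm cannot do raises ctrl.MotionError and nothing moves.
- ctrl.sign_off(): hands the job in; it is judged then, once.
Trained networks look in a picture, given as the dict that the camera call returned (one of the last four; its "shot" number tells which), for a name from the list of things; names that differ only in an ending like _2 or _b are one class to them, and where a whole thing is asked for, a point or a joint stands for the part that bears it (a point fixed in the world has none). Each returns a list of dicts, best first, with "p" (0 to 1); they miss things now and then, are a little off and sometimes report something else, mostly with a low value. They report only what shows in the picture. A call takes as long as a camera call. They do not tell look-alikes from the thing itself.
- outline_of(picture, target): "pixels" (384x512 bool, what is visible of it) and "extent" ([left, top, right, bottom] in pixels, round what is visible of it).
The state is a dict: "time": time; "q": joint angles; "qd": joint speeds; "joint_efforts": joint torques, N m; "tool_pos": TCP position; "tcp_rot": TCP orientation; "wrist_force": force on the tool from outside, world axes, zero at the start; "torque": the same for the moment, N m; "width": opening from 0.0 (shut) to 1.0 (fully open); "finger_force": force on a finger pad.
Only numpy, scipy, OpenCV 4.12 (cv2) and the standard library are available. Lean on these libraries where they do the work, as an engineer would, in place of code of your own. Each camera call takes 0.05 s, during which the arm holds its last target. There are 200 camera calls.

### The job

Make up the wooden sample tray: put the one sound tile of each of the four shapes (square, hexagon, long pointed hexagon, strip) into the recess cut to its outline, lying flat on the felt. Biscuit tile is brittle, so set each one down, do not drop it. The square and the hexagon with pieces broken off are seconds: leave them lying where they are.

Things in the scene. Friction and masses are not known exactly. Their poses are not given: they have to be found in the camera images.
- square_tile: Sound square tile, 60 x 60 mm, all four corners whole, 15 mm thick, plain terracotta biscuit, lying flat. Origin: centre of the underside, z up. Sides along its x and y.
- hexagon_tile: Sound regular hexagon tile, 56 mm across flats (64.7 mm across points), all six corners whole, 15 mm thick, plain terracotta biscuit, lying flat. Origin: centre of the underside, z up. Two of its points lie at +x and -x, two of its flats face +y and -y.
- pointed_tile: Sound long hexagon tile: 72 mm from point to point along x, 44 mm wide along y, its two straight sides (28 mm long) facing +y and -y, each end a right-angled point, 15 mm thick, plain terracotta biscuit, lying flat. Origin: centre of the underside, z up. 
- strip_tile: Sound border strip, a plain bar 80 mm long along x and 26 mm wide along y with square ends and softened edges, 15 mm thick, plain terracotta biscuit, lying flat. Origin: centre of the underside, z up. 
- chipped_square: A second: 60 x 60 mm square tile with one corner (+x +y) broken out, some 35 mm off each side, leaving a ragged edge, 15 mm thick, plain terracotta biscuit, lying flat. Origin: centre of the underside, z up. Origin at the centre of the once whole square. To be left where it lies.
- chipped_hexagon: A second: hexagon tile, 56 mm across flats, with about a third (towards +x, most of it at +y) broken away, leaving a ragged edge, 15 mm thick, plain terracotta biscuit, lying flat. Origin: centre of the underside, z up. Origin at the centre of the once whole hexagon. To be left where it lies.
- square_recess: Square recess, 76 x 76 mm, sides along x and y. Fixed: a quarter of the low wooden tray (244 x 244 mm, rim 16 mm above the bench): wood insert 112 x 112 mm, felt floor. Origin: centre of its underside, 6 mm above the bench; recess centred on it, floor 10 mm and top face 15 mm above the bench. 8 mm larger than its tile all round.
- hexagon_recess: Regular hexagon recess, 72 mm across flats, points at +x and -x, flats facing +y and -y. Fixed: a quarter of the low wooden tray (244 x 244 mm, rim 16 mm above the bench): wood insert 112 x 112 mm, felt floor. Origin: centre of its underside, 6 mm above the bench; recess centred on it, floor 10 mm and top face 15 mm above the bench. 8 mm larger than its tile all round.
- pointed_recess: Long hexagon recess, 94.6 mm from point to point along x, 60 mm wide along y. Fixed: a quarter of the low wooden tray (244 x 244 mm, rim 16 mm above the bench): wood insert 112 x 112 mm, felt floor. Origin: centre of its underside, 6 mm above the bench; recess centred on it, floor 10 mm and top face 15 mm above the bench. 8 mm larger than its tile all round.
- strip_recess: Narrow rectangular recess, 96 mm along x, 42 mm along y. Fixed: a quarter of the low wooden tray (244 x 244 mm, rim 16 mm above the bench): wood insert 112 x 112 mm, felt floor. Origin: centre of its underside, 6 mm above the bench; recess centred on it, floor 10 mm and top face 15 mm above the bench. 8 mm larger than its tile all round.
Things that resemble listed ones, but are neither listed nor needed, are in the scene too. Leave any black or purple look-alike of the strip_tile alone.

How it is judged:
At the end, for the whole second after the job is handed in: Each of the four sound tiles lies flat on the felt in the recess of its own shape (centre within 14 mm of the recess centre, underside no more than 2 mm above the felt, tilted less than 0.04 rad), released and at rest; both chipped tiles still lie flat, at rest, within 30 mm of where they were (horizontal distance between square_tile and square_recess below 0.014 m and z of square_tile in the frame of square_recess below 0.006 m and angle between each of square_tile, hexagon_tile, pointed_tile, strip_tile, chipped_square, chipped_hexagon's own z axis and vertical below 0.04 rad and linear speed of each of square_tile, hexagon_tile, pointed_tile, strip_tile, chipped_square, chipped_hexagon below 0.02 m/s and angular speed of each of square_tile, hexagon_tile, pointed_tile, strip_tile below 0.2 rad/s and horizontal distance between hexagon_tile and hexagon_recess below 0.014 m and z of hexagon_tile in the frame of hexagon_recess below 0.006 m and horizontal distance between pointed_tile and pointed_recess below 0.014 m and z of pointed_tile in the frame of pointed_recess below 0.006 m and horizontal distance between strip_tile and strip_recess below 0.014 m and z of strip_tile in the frame of strip_recess below 0.006 m and distance of each of chipped_square, chipped_hexagon from where it was at the start of the episode below 0.03 m); the robot touches nothing.
It fails at once if the chipped square is moved more than 30 mm from where it lay (distance of chipped_square from where it was at the start of the episode above 0.03 m).
It fails at once if the chipped hexagon is moved more than 30 mm from where it lay (distance of chipped_hexagon from where it was at the start of the episode above 0.03 m).
It fails at once if a sound tile is dropped: falling free of the fingers with its underside more than 35 mm above the bench ((height (world z) of square_tile above 0.035 m and contact force between the fingers and square_tile below 0.01 N and linear speed of square_tile above 0.1 m/s) or (height (world z) of hexagon_tile above 0.035 m and contact force between the fingers and hexagon_tile below 0.01 N and linear speed of hexagon_tile above 0.1 m/s) or (height (world z) of pointed_tile above 0.035 m and contact force between the fingers and pointed_tile below 0.01 N and linear speed of pointed_tile above 0.1 m/s) or (height (world z) of strip_tile above 0.035 m and contact force between the fingers and strip_tile below 0.01 N and linear speed of strip_tile above 0.1 m/s)).
It also fails if it takes over 109 s, if anything falls off the work surface, if the arm or the gripper's body presses on something with over 40 N, if the wrist force passes 120 N, or if a joint passes its speed limit or range.

## Working session

There is one attempt and no reset: what is moved stays moved. The work goes in short steps, each a Python script; the robot and the scene stay as the last script left them, time stands still between calls to the robot, and variables do not carry over. Pictures are saved under pics/ and viewed, at most 14 in all, crops included, and the job is handed in when it is done.

```bash
ls; mkdir -p pics; python3 - <<'E'
from plant import ctrl,snapshot
import cv2
for n in ("scene","side","wrist"):
    s=snapshot(n); cv2.imwrite(f"pics/{n}0.png",s["img"][:,:,::-1])
    print(n,s["fov_y"],s["cx"],s["cy"],s["dist"],s["rvec"],s["tvec"])
print(ctrl.get_state())
E
```

```text
pics
scene 46.20601042795255 248.5071426594528 193.2232024503938 [-0.17130032  0.          0.          0.          0.        ] [ 2.00913351  1.01681989 -0.51266032] [-0.22951352 -0.25957048  1.68454272]
side 47.82958788762935 255.68348732578303 188.8709301647228 [-0.02325258  0.          0.          0.          0.        ] [ 2.40580117 -0.363607    0.12495001] [-0.54170417  0.05178298  1.14237876]
wrist 64.96749349817908 256.7374839141125 193.2733204916596 [-0.06400495  0.          0.          0.          0.        ] [-2.80629533e+00 -3.15787933e-04  2.28427219e-03] [-0.57321761 -0.0436156   0.38178221]
{'time': 0.15, 'q': array([-2.06306673e-01,  1.81410695e-01,  1.60777514e+00, -2.62204303e-05,
        1.35378166e+00, -2.06313550e-01]), 'qd': array([-0.00049109, -0.0005962 , -0.00285859, -0.00136669, -0.00161125,
       -0.00026119]), 'joint_efforts': array([ 1.94259010e-03, -4.45260644e+01, -3.51692533e+01, -1.26067753e-04,
        5.82284134e-03,  2.14055274e-05]), 'tool_pos': array([5.74579174e-01, 9.33981064e-05, 2.30569966e-01]), 'tcp_rot': array([ 7.07102180e-01,  7.07111048e-01, -3.86912660e-04, -5.68340359e-04]), 'wrist_force': array([ 0.12861001, -0.39374613,  0.87350773]), 'torque': array([-0.03892322, -0.0211433 , -0.03169958]), 'finger_force': 0.0, 'width': 1.0039935326884715}
```

View pics/scene0.png

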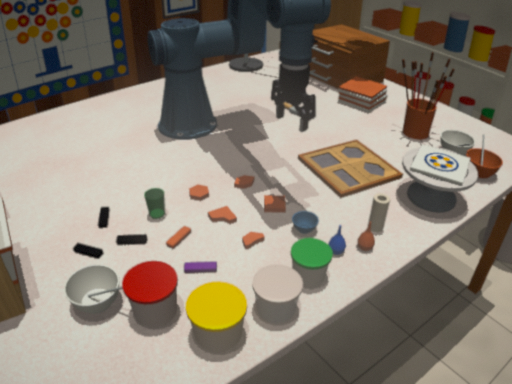

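View pics/side0.png

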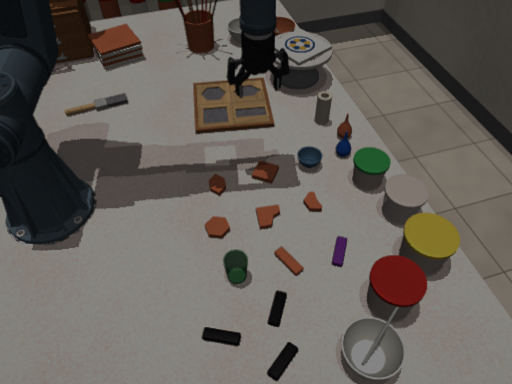

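View pics/wrist0.png

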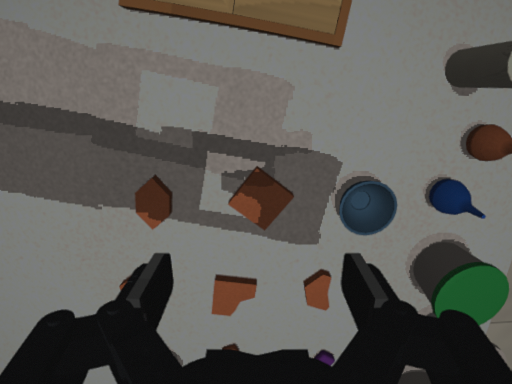

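Scene view: the tray is at (350,165). The tiles are the hexagon at (199,192), a hexagonal or pointed tile at (244,182), a square at (275,203), the chipped square at (222,214), the chipped hexagon at (253,239) and the orange strip at (178,237). Strip look-alikes to leave alone are black at (104,217), (88,250), (131,239) and purple at (200,267). The wrist view shows the square at (261,197) and the pointed tile at (154,202).

I'll look from above with the wrist camera next.

```bash
cat > h.py <<'E'
import numpy as np, cv2
from scipy.optimize import minimize
from scipy.spatial.transform import Rotation as Rn
from plant import ctrl,kinematics,snapshot,outline_of
def down(psi):
    c,s=np.cos(psi),np.sin(psi)
    return Rn.from_matrix(np.array([[-s,c,0],[c,s,0],[0,0,-1]])).as_quat()
def cam(s):
    f=192/np.tan(np.radians(s["fov_y"]/2))
    return np.array([[f,0,s["cx"]],[0,f,s["cy"]],[0,0,1]]),np.array(s["dist"])
def px(s,P):
    K,d=cam(s); return cv2.projectPoints(np.float64(P).reshape(-1,3),np.array(s["rvec"]),np.array(s["tvec"]),K,d)[0].reshape(-1,2)
def world(s,uv,z):
    K,d=cam(s); n=cv2.undistortPoints(np.float64(uv).reshape(-1,1,2),K,d).reshape(-1,2)
    R=cv2.Rodrigues(np.array(s["rvec"]))[0]; C=-R.T@np.array(s["tvec"]).ravel()
    r=np.c_[n,np.ones(len(n))]@R
    return C+r*((z-C[2])/r[:,2])[:,None]
h=56/3**.5
SH=dict(square_tile=[(30,30),(-30,30),(-30,-30),(30,-30)],
 hexagon_tile=[(h*np.cos(a),h*np.sin(a)) for a in np.arange(6)*np.pi/3],
 pointed_tile=[(36,0),(14,22),(-14,22),(-36,0),(-14,-22),(14,-22)],
 strip_tile=[(40,13),(-40,13),(-40,-13),(40,-13)])
SH={k:np.array(v)/1000 for k,v in SH.items()}
def place(poly,p): 
    c,s=np.cos(p[2]),np.sin(p[2]); return poly@np.array([[c,s],[-s,c]])+p[:2]
def render(s,poly,p,z0,z1):
    q=place(poly,p); P=np.vstack([np.c_[q,np.full(len(q),z)] for z in (z0,z1)])
    im=np.zeros((384*2,512*2),np.uint8)
    cv2.fillConvexPoly(im,cv2.convexHull(np.float32(px(s,P))*2).astype(np.int32),255)
    return cv2.resize(im,(512,384),interpolation=cv2.INTER_AREA)/255.
def fit(s,mask,name,z0=0.,z1=.015):
    v,u=np.nonzero(mask); c=world(s,np.array([[u.mean(),v.mean()]]),(z0+z1)/2)[0][:2]
    m=mask.astype(float); best=None
    def cost(p):
        r=render(s,SH[name],p,z0,z1); return np.abs(r-m).sum()/m.sum()
    for a in np.arange(6)*np.pi/6:
        x0=np.r_[c,a]
        o=minimize(cost,x0,method="Nelder-Mead",options=dict(initial_simplex=[x0,x0+[.008,0,0],x0+[0,.008,0],x0+[0,0,.3]],xatol=1e-4,fatol=1e-4,maxiter=120))
        if best is None or o.fun<best.fun: best=o
    return best.x,best.fun
def save(s,n,k=1): cv2.imwrite("pics/"+n+".png",s["img"][:,:,::-1])
E
python3 - <<'E'
from h import *
ctrl.goto([.55,0.02,.40],down(0)); 
s=snapshot("wrist"); save(s,"w_tiles"); vis=s["img"].copy()
for n in list(SH)+["chipped_square","chipped_hexagon"]:
    for o in outline_of(s,n)[:3]:
        v,u=np.nonzero(o["pixels"]); 
        c=world(s,[[u.mean(),v.mean()]],.01)[0]
        print(n,round(o["p"],2),o["extent"],c[:2].round(3), [np.round(a,3) for a in fit(s,o["pixels"],n)] if n in SH and o["p"]>.3 else "")
ctrl.goto([.50,.30,.36],down(0)); ctrl.wait(.2)
s=snapshot("wrist"); save(s,"w_tray")
for n in SH:
    n=n.replace("tile","recess")
    for o in outline_of(s,n)[:3]:
        v,u=np.nonzero(o["pixels"]); c=world(s,[[u.mean(),v.mean()]],.015)[0]
        print(n,round(o["p"],2),o["extent"],len(u),c[:2].round(3))
        np.save("m_"+n,o["pixels"])
print(ctrl.get_state()["time"])
E
```

```text
square_tile 0.63 [248.0, 157.5, 293.2, 196.3] [ 0.577 -0.05 ] [array([ 0.579, -0.052,  0.921]), np.float64(0.027)]
hexagon_tile 0.77 [169.1, 232.4, 201.5, 260.1] [ 0.404 -0.195] [array([ 0.404, -0.197,  0.591]), np.float64(0.066)]
pointed_tile 0.88 [187.6, 163.7, 209.4, 199.8] [ 0.438 -0.056] [array([ 0.439, -0.058,  1.463]), np.float64(0.047)]
strip_tile 0.69 [241.2, 290.1, 265.3, 321.9] [ 0.54  -0.338] [array([ 0.541, -0.341,  1.948]), np.float64(0.205)]
strip_tile 0.68 [215.0, 329.8, 238.5, 349.0] [ 0.482 -0.438] [array([ 0.477, -0.452,  1.025]), np.float64(0.515)]
strip_tile 0.61 [296.6, 296.2, 325.2, 325.6] [ 0.667 -0.352] [array([ 0.667, -0.357,  1.097]), np.float64(0.343)]
chipped_square 0.91 [238.5, 238.5, 270.8, 267.1] [ 0.535 -0.198] 
chipped_hexagon 0.91 [303.2, 228.8, 323.8, 261.1] [ 0.661 -0.192] 
square_recess 0.61 [220.6, 147.2, 295.4, 223.2] 4107 [0.501 0.229]
square_recess 0.51 [297.7, 90.8, 381.2, 169.3] 4788 [0.631 0.319]
hexagon_recess 0.9 [228.3, 77.5, 310.8, 157.4] 5076 [0.521 0.339]
pointed_recess 0.79 [299.9, 94.6, 379.5, 171.2] 4772 [0.631 0.319]
strip_recess 0.64 [284.4, 158.2, 364.8, 230.7] 3972 [0.611 0.209]
2.7833
```

View pics/w_tiles.png

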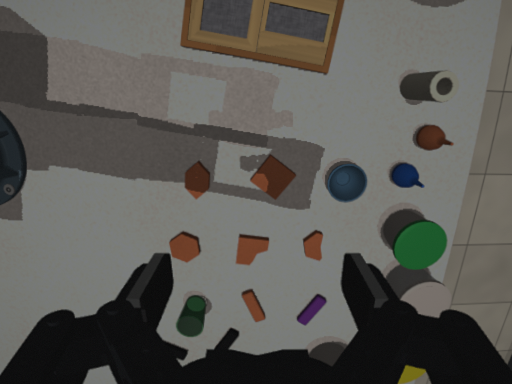

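View pics/w_tray.png

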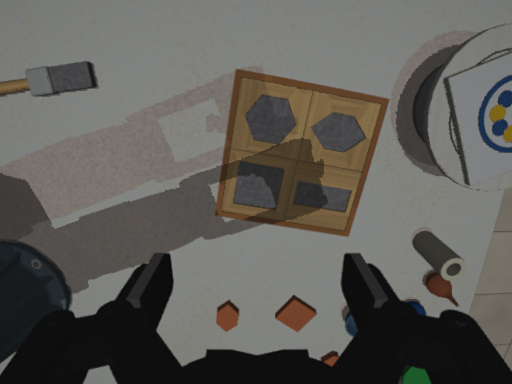

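The tile view confirms the square at (273,177), pointed tile at (198,180), hexagon at (185,247), chipped square at (252,249), chipped hexagon at (314,245), orange strip at (253,305) and purple bar at (312,310). The tray view shows the hexagon recess at (271,119), pointed at (338,132), square at (258,186) and strip at (322,197), with the tray turned about -10°. I'll take closer views to fit the poses and check the choice.

```bash
python3 - <<'E'
from h import *
import json
S4=np.array([(1,1),(-1,1),(-1,-1),(1,-1)])*.056
SH["ins"]=S4
res={}; crops=[]
ctrl.goto([.51,.035,.30],down(0)); ctrl.wait(.2)
def do(s,names):
    for n in names:
        for o in outline_of(s,n)[:4]:
            v,u=np.nonzero(o["pixels"]); rgb=s["img"][v,u].mean(0)
            p,c=fit(s,o["pixels"],n); print(n,round(o["p"],2),np.round(o["extent"]),rgb.round(),p.round(4),round(c,3))
            if rgb[0]>1.5*rgb[2] and rgb[0]>60 and (n not in res or c<res[n][1]): 
                res[n]=(p.tolist(),c)
                a,b=int(u.mean()),int(v.mean()); im=np.pad(s["img"],((45,45),(45,45),(0,0))); crops.append(cv2.resize(im[b:b+90,a:a+90],(380,290)) if 0 else cv2.resize(im[b:b+90,a:a+90],(280,280),interpolation=cv2.INTER_CUBIC))
s=snapshot("wrist"); do(s,["square_tile","pointed_tile"])
ctrl.goto([.49,-.17,.30],down(0)); ctrl.wait(.2)
s=snapshot("wrist"); do(s,["hexagon_tile","strip_tile"])
while len(crops)<4: crops.append(np.zeros((280,280,3),np.uint8))
cv2.imwrite("pics/crops.png",np.vstack([np.hstack(crops[:2]),np.hstack(crops[2:4])])[:,:,::-1])
ctrl.goto([.56,.30,.30],down(0)); ctrl.wait(.2)
s=snapshot("wrist")
for n in ("square","hexagon","pointed","strip"):
    for o in outline_of(s,n+"_recess")[:2]:
        p,c=fit(s,o["pixels"],"ins",.0149,.015); print(n,round(o["p"],2),p.round(4),round(c,3))
        if c<.2 and n+"_recess" not in res: res[n+"_recess"]=(p.tolist(),c)
json.dump(res,open("res.json","w")); print(ctrl.get_state()["time"])
E
```

```text
square_tile 0.88 [272. 179. 328. 232.] [68. 42. 29.] [ 0.5786 -0.0509  0.9138] 0.045
pointed_tile 0.85 [197. 186. 227. 232.] [88. 54. 38.] [ 0.4386 -0.0567  1.4853] 0.051
hexagon_tile 0.6 [179. 145. 222. 186.] [84. 48. 32.] [ 0.4042 -0.1957  0.6743] 0.075
strip_tile 0.81 [233. 286. 267. 322.] [22. 22. 22.] [ 0.4786 -0.4484  1.0285] 0.2
strip_tile 0.81 [234. 337. 259. 355.] [19. 19. 19.] [ 0.4719 -0.5559  1.5042] 1.803
strip_tile 0.78 [163. 306. 201. 331.] [19. 19. 19.] [ 0.3529 -0.4763  2.6815] 0.501
strip_tile 0.67 [273. 233. 302. 278.] [106.  62.  42.] [ 0.5427 -0.344   1.9706] 0.119
square 0.68 [ 0.502   0.225  -0.1807] 0.031
hexagon 0.61 [ 0.5221  0.3359 -0.1759] 0.027
hexagon 0.4 [0.6124 0.2057 1.3995] 0.019
pointed 0.58 [ 0.6318  0.3162 -0.1645] 0.019
strip 0.59 [ 0.612   0.2055 -0.1733] 0.018
7.5583
```

View pics/crops.png

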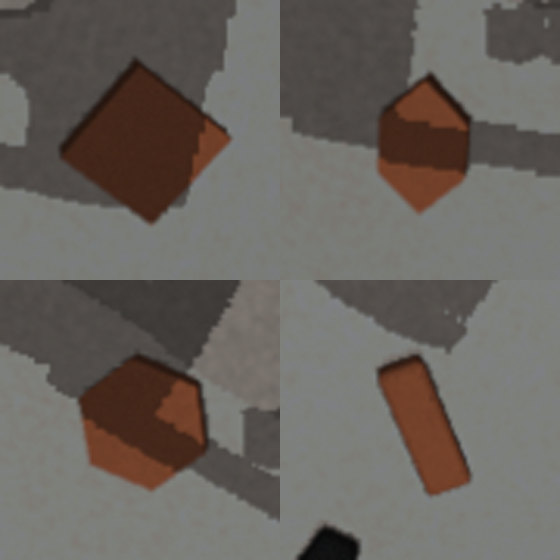

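The close crop shows an intact square, pointed tile, hexagon and orange strip, all with whole corners, and the fits agree. I'll start with the strip.

```bash
cat >> h.py <<'E'
import json
def st(tag):
    s=ctrl.get_state(); print(tag,"t%.1f"%s["time"],s["tool_pos"].round(4),"w%.3f F%.1f"%(s["width"],s["finger_force"]),s["wrist_force"].round(1))
def pick(xy,psi,zg):
    ctrl.goto([*xy,.10],down(psi)); ctrl.move_straight([*xy,zg],vel=.12); st("down")
    ctrl.grasp(); st("grasped"); 
    ctrl.move_straight([*xy,zg+.02],vel=.05); st("lifted")
def put(xy,psi,zg,psi0=None):
    p=ctrl.get_state()["tool_pos"]
    ctrl.move_straight([p[0],p[1],.10],vel=.12)
    ctrl.move_straight([*xy,.10],vel=.2,ori=down(psi)); st("above")
    ctrl.move_straight([*xy,zg+.016],vel=.08)
    print("touch",ctrl.move_straight([*xy,zg+.0085],vel=.02,threshold=5)); st("set")
    ctrl.let_go(); st("open"); ctrl.move_straight([*xy,.12],vel=.15)
E
python3 - <<'E'
from h import *
r=json.load(open("res.json")); p=r["strip_tile"][0]
pick(p[:2],p[2]-np.pi/2,.007)
s=snapshot("side"); cv2.imwrite("pics/grip1.png",cv2.resize(s["img"][170:350,200:400],(800,720))[:600,:,::-1])
E
```

```text
down t10.9 [ 0.5433 -0.3445  0.0078] w0.998 F0.0 [-0.4 -0.2  1.3]
grasped t11.5 [ 0.5431 -0.3444  0.0077] w0.278 F59.5 [-0.6 -0.2  4.5]
lifted t12.0 [ 0.5428 -0.3441  0.0273] w0.279 F58.9 [ 0.7  1.  -0.5]
```

View pics/grip1.png

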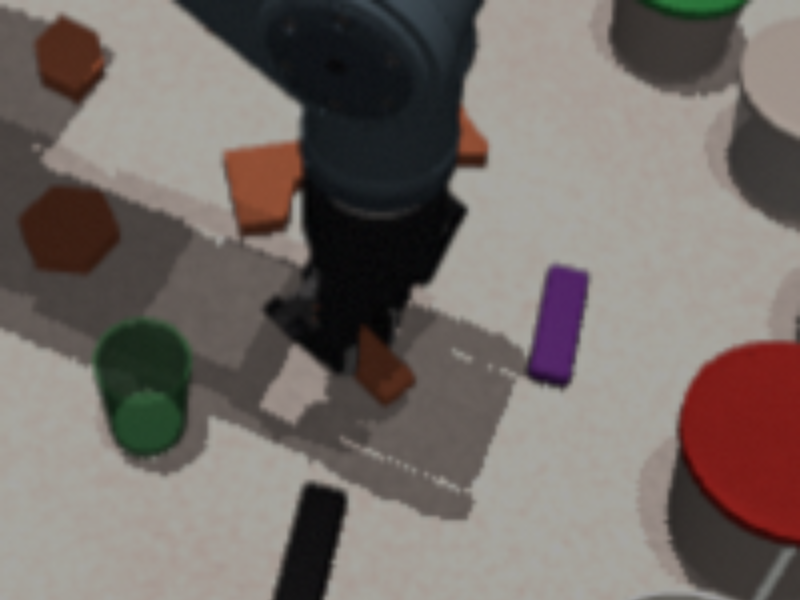

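The strip is held level between the fingers at crop (380,370), so I'll place it.

```bash
python3 - <<'E'
from h import *
r=json.load(open("res.json")); q=r["strip_recess"][0]
put(q[:2],-.174+np.pi/2,.007)
ctrl.goto([.56,.30,.30],down(0)); ctrl.wait(.2)
s=snapshot("wrist"); save(s,"p1")
for o in outline_of(s,"strip_tile")[:2]:
    p,c=fit(s,o["pixels"],"strip_tile",.01,.025); print(o["p"],p.round(4),c,q)
E
```

```text
above t15.7 [0.6121 0.2049 0.1   ] w0.278 F58.9 [-0.6 -1.2 -0.6]
touch True
set t17.2 [0.6127 0.2056 0.0177] w0.280 F59.4 [-0.2 -0.6  4.6]
open t17.8 [0.6117 0.2055 0.0166] w0.999 F0.0 [1.  0.8 1.2]
0.76 [0.607  0.2045 2.9663] 0.2262594444064005 [0.612040307343032, 0.2055286531373634, -0.17329783685115963]
0.44 [0.4964 0.3551 1.7272] 0.7984197297289104 [0.612040307343032, 0.2055286531373634, -0.17329783685115963]
```

View pics/p1.png

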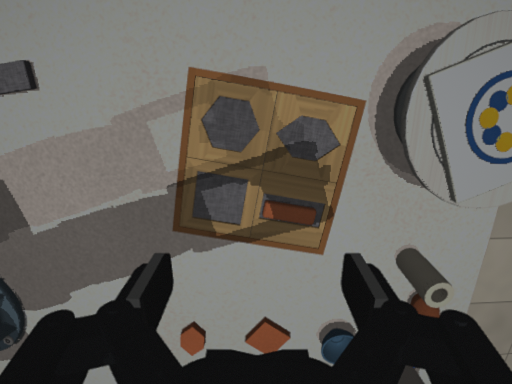

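The strip lies in its recess at (291,213), and the touch height matches the felt. Next is the pointed tile.

```bash
python3 - <<'E'
from h import *
r=json.load(open("res.json")); 
def job(n,psi,psi2,zg):
    p=r[n+"_tile"][0]; q=r[n+"_recess"][0]
    pick(p[:2],psi,zg); s=ctrl.get_state()
    assert s["finger_force"]>20 and s["width"]>.3
    put(q[:2],psi2,zg)
job("pointed",r["pointed_tile"][0][2]-np.pi/2,-.174+np.pi/2,.005)
E
```

```text
down t22.9 [ 0.4392 -0.0569  0.0055] w1.004 F0.0 [ 0.3 -1.1  1.1]
grasped t23.4 [ 0.4392 -0.0569  0.0059] w0.494 F60.7 [-1.1  1.1  8.1]
lifted t23.9 [ 0.4388 -0.0568  0.0253] w0.493 F60.7 [-0.6 -0.2  0.3]
above t26.9 [0.6317 0.3156 0.1   ] w0.495 F60.8 [-0.  -0.  -0.2]
touch True
set t28.4 [0.6324 0.3164 0.016 ] w0.491 F61.3 [-1.2 -0.2  4.3]
open t28.9 [0.6314 0.3161 0.0146] w0.991 F0.0 [-0.3  0.9  0.1]
```

```bash
python3 - <<'E'
from h import *
r=json.load(open("res.json")); 
def job(n,psi,psi2,zg):
    p=r[n+"_tile"][0]; q=r[n+"_recess"][0]
    pick(p[:2],psi,zg); s=ctrl.get_state()
    assert s["finger_force"]>20 and s["width"]>.5
    put(q[:2],psi2,zg)
job("hexagon",r["hexagon_tile"][0][2]-np.pi/6,-.174+np.pi/6,.0035)
job("square",r["square_tile"][0][2]-np.pi/2,-.174,.003)
ctrl.goto([.56,.30,.30],down(0)); ctrl.wait(.2)
s=snapshot("wrist"); cv2.imwrite("pics/p2.png",cv2.resize(s["img"][50:270,140:400],(780,600))[:,:,::-1] if 0 else cv2.resize(s["img"][50:270,140:400],(709,600))[:,:,::-1])
for n in SH:
    for o in outline_of(s,n)[:1]:
        p,c=fit(s,o["pixels"],n,.01,.025); print(n,round(o["p"],2),p.round(4),round(c,3),np.round(r[n.replace("tile","recess")][0],4))
st("")
E
```

```text
down t32.8 [ 0.4047 -0.1961  0.004 ] w0.997 F0.0 [-0.5 -0.9  0.5]
grasped t33.2 [ 0.4048 -0.1962  0.0049] w0.630 F60.4 [-3.6  2.6 12.6]
lifted t33.7 [ 0.4044 -0.1959  0.0238] w0.632 F62.5 [ 0.3  1.1 -0.7]
above t37.4 [0.5222 0.3353 0.1   ] w0.625 F62.6 [ 0.3  0.5 -0.9]
touch True
set t38.9 [0.5228 0.3362 0.0151] w0.631 F63.2 [-0.3  0.1  4.5]
open t39.3 [0.5218 0.3358 0.0138] w1.001 F0.0 [ 0.4 -0.6 -0.2]
down t42.6 [ 0.5793 -0.051   0.0037] w0.997 F0.0 [0.5 0.5 0.1]
grasped t43.0 [ 0.5797 -0.0512  0.0046] w0.674 F64.3 [-0.7  0.1  5.6]
lifted t43.5 [ 0.5787 -0.051   0.0233] w0.675 F64.1 [-0.3 -0.3 -0.2]
above t45.9 [0.5023 0.2243 0.1   ] w0.680 F64.1 [-0.   0.3 -1. ]
touch True
set t47.4 [0.5027 0.2251 0.0145] w0.680 F64.9 [-1.6 -0.7  5.5]
open t47.8 [0.5017 0.2249 0.0135] w1.001 F0.0 [-0.1 -0.3  0.4]
square_tile 0.94 [0.5016 0.2236 1.3965] 0.063 [ 0.502   0.225  -0.1807]
hexagon_tile 0.56 [0.5213 0.3363 0.8189] 0.025 [ 0.5221  0.3359 -0.1759]
pointed_tile 0.81 [ 0.6296  0.3155 -0.2318] 0.069 [ 0.6318  0.3162 -0.1645]
strip_tile 0.94 [0.609  0.2023 2.9944] 0.188 [ 0.612   0.2055 -0.1733]
 t49.9 [0.5599 0.2998 0.2997] w0.998 F0.0 [ 0.2  0.  -0.2]
```

View pics/p2.png

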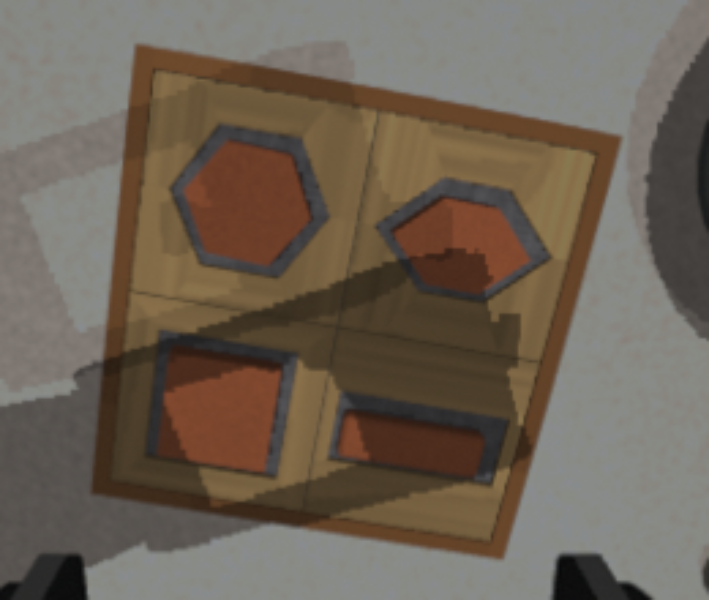

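All four tiles sit in their own recesses in the crop: hexagon (248,205), pointed (460,245), square (222,410) and strip (412,442). I'll do one last check for flatness and for the seconds from the side camera.

```bash
python3 - <<'E'
from h import *
ctrl.goto([.45,0.0,.40],down(0)); ctrl.wait(.3)
s=snapshot("side"); cv2.imwrite("pics/end.png",cv2.resize(s["img"][70:240,180:340],(560,595),interpolation=cv2.INTER_CUBIC)[:,:,::-1])
for n in ("chipped_square","chipped_hexagon"):
    for o in outline_of(s,n)[:1]:
        v,u=np.nonzero(o["pixels"]); print(n,o["p"],world(s,[[u.mean(),v.mean()]],.01)[0][:2].round(3))
for n in SH:
    for o in outline_of(s,n)[:1]:
        p,c=fit(s,o["pixels"],n,.01,.025); print(n,round(o["p"],2),p.round(4),round(c,3))
E
```

```text
chipped_square 0.74 [ 0.536 -0.197]
chipped_hexagon 0.61 [ 0.662 -0.192]
square_tile 0.75 [ 0.5021  0.2263 -0.1516] 0.059
hexagon_tile 0.68 [0.5206 0.3333 0.7692] 0.096
pointed_tile 0.53 [ 0.6285  0.3121 -0.2517] 0.062
strip_tile 0.71 [ 0.4521 -0.5616  0.6244] 0.093
```

View pics/end.png

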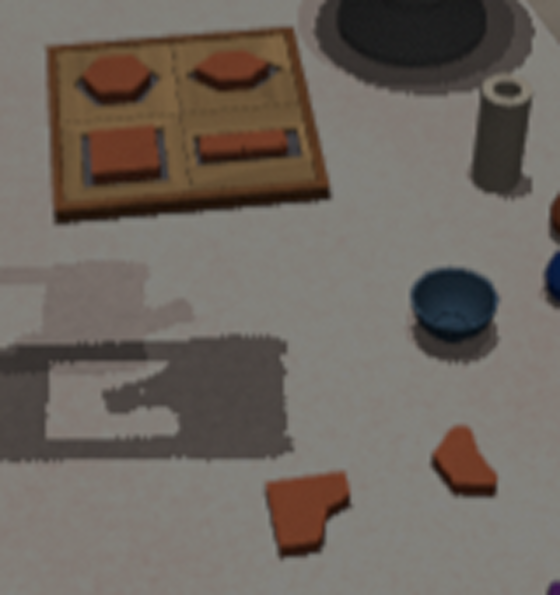

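The side view shows all four tiles flat in their recesses: hexagon (118,78), pointed (235,70), square (124,153) and strip (243,144). The seconds have not moved; the chipped square is at (307,513) and the chipped hexagon at (465,462). I'm handing in.

```bash
python3 -c "
from plant import ctrl
print(ctrl.sign_off())"
```

```text
the job is handed in; nothing more can be done
None
```

I set all four sound tiles in their matching recesses, where they look flat in the last pictures, left both seconds where they lay, and handed the job in after about 50 s; no verdict came back.

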